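# Stack washed drawer fronts on spacers to dry flat

### The arm

A 7-joint arm with a two-finger parallel gripper is mounted at the origin on a cart in front of the work surface, level with it; the furniture and walls round the work are solid. World frame = base frame: x ahead of the robot, y to its left, z up, the work surface at z = 0. Lengths are in m, angles in rad, forces in N, time in s.
With the tool pointing down it reaches from about 0.4 to 0.875 m from the base axis. Payload 19.3 kg.
Tool frame: the origin (TCP) lies at the very end of the fingers, on their centre line; the grasp point (between the pads) lies 19 mm behind it; z points along the fingers, y is the line along which they close (so a half turn about z gives the same grasp; the last joint's range is limited). The gripper opens to 85 mm and grips with 20 to 120 N. Pads are 22 mm wide; open, the fingers measure 114 mm over their backs; the gripper's body (76 mm by 85 mm) begins 54 mm behind the grasp point. The pads swing forward as they close: fully open they stand 13 mm farther back than shut.
Start: joints at [1.062, 0.521, -0.036, 1.599, 0.021, 1.021, -0.113], TCP at [0.266, -0.566, 0.231] pointing down, gripper open.
Joint ranges: [-2.91, 2.91], [-0.3, 2.13], [-1.5, 1.42], [0.17, 2.43], [-1.26, 4.41], [0.16, 1.93], [-2.52, 2.52]. Speed limits (rad/s): [1.89, 1.89, 2.39, 2.39, 3.01, 3.01, 3.01].

### API

Orientations are given as [roll, pitch, yaw] about the fixed x, y, z axes, in that order (R = Rz(yaw) Ry(pitch) Rx(roll)).
In Python, from workcell import monitor, viewer, bot gives the robot as it stands.
- The arm moves only by the tool move_arm, never from a script. Its arguments are lists of equal length, an entry for each row: "gripper": the opening, from 0 (shut) to 1 (fully open); "linear": the shift along the tool's x, y, z in cm, a list of three; "twist": the turn about the tool's z in degrees. A call has 1 to 8 rows; each row shifts and turns the commanded pose from where the row before left it, along the tool's axes as they then stand; what a row does not reach is not made up. A row lasts 1/10 s, in which the tool goes at most 50 mm and 8.59 degrees, less where a joint would pass 70% of its speed; a pose out of reach is approached as far as the arm can. A call with a gripper value outside its range is refused whole. The fingers move at their own pace and stop on an object; "squeeze" is the grip in N (left out, the last holds). Time passes only in rows, so rows that do not move let the fingers close. It gives the time, the measured TCP pose, the force, the opening and the grip force at its end, in the units of the state.
- monitor.observe(): the state, without advancing time (a new reading comes with each control period).
- viewer.grab_frame(name): name is "scene" or "top" or "wrist"; returns a dict with "img" (400x640x3 uint8, red, green, blue), "K" (3x3 intrinsics, pixels), "eye" and "rotation" of the camera in the world. Camera axes: x right, y up, looking along -z (the intrinsics and any distortion apply to the point x, -y, -z); pixel columns grow to the right and rows downward; lengths in m; the calibration is good to about 2 mm. The wrist camera is an equidistant fisheye: a pixel r from the principal point sees the ray r / f radians off the axis. A picture is of the moment at which its call begins. There is no depth.
- bot.job_done(): hands the job in; it is judged then, once.
The state is a dict: "clock": time; "qpos": joint angles; "qd": joint speeds; "joint_efforts": joint torques, N m; "position": TCP position; "tool_rot": TCP orientation; "force": force on the tool from outside, world axes, zero at the start; "moment": the same for the moment, N m; "grip_width": finger opening in m; "finger_force": force on a finger pad.
Only numpy, scipy, OpenCV 4.12 (cv2) and the standard library are available. Lean on these libraries where they do the work, as an engineer would, in place of code of your own. Each camera call takes 0.05 s, during which the arm holds its last target. There are 200 camera calls.

### The job

The two drawer fronts have been stripped and washed and must dry flat with air on both faces. Lay the long dark front centred on the two bearers of the white drying base, set a spacer bar across it directly above each bearer (either bar on either side), lay the short pale front on the two spacers so that it lies centred over the long one, each part seated between the raised end blocks, and stand the closed black-lidded jar from the row in front of the base upright on the middle of the top front as a weight. The open ink jar and the open yellow paint pot could spill: leave them where they stand.

Things in the scene. Friction and masses are not known exactly. Their poses are not given: they have to be found in the camera images.
- drying_base: Fixed white board, 230x116x8 mm (x,y,z), on the table. Origin: centre of its underside, z up, x along its length. Two pale bearers run along y at x = -75 and +75, 18 wide; a front rests on them at z = 20. Raised end blocks on each at y = -44 and +44 (14 thick in y) rise to z = 27 and leave 74 mm between them, 7 to spare each side of a front.
- long_front: Loose long drawer front: dark wood, 260 x 60 x 18 mm (x, y, z), about 0.2 kg, lying flat with two knob holes upward. Origin at the centre of its underside, x along its length, z up. It goes at the bottom, its x along the base's x (either way round), centred on the base.
- short_front: Loose short drawer front: pale wood, 210 x 60 x 18 mm (x, y, z), about 0.13 kg, lying flat, one knob hole in the middle. Origin at the centre of its underside, x along its length, z up. It goes on the two spacers, centred over the base and the long front, lying the same way.
- red_spacer: Loose red spacer bar, 102 mm long in y, 18 wide in x, 26 high, 50 g. Origin: centre of its underside, z up. Middle bar 16 wide, z = 7 to 19; end blocks at y = -44 and +44 (14 thick, 74 apart) z = 0 to 26, so 7 proud above and below. Laid across a front, the middle bar rests on its face and the end blocks hang past its edges (origin 7 below the face). Grasp across the middle bar.
- blue_spacer: Loose blue spacer bar, the same in all sizes as the red one and interchangeable with it.
- lidded_jar: Loose closed jar, white plastic with a black screw lid that has a pale disc on top, 62 mm in diameter, 68 mm high (lid 59 mm in diameter, the top 16 mm), about 0.25 kg, standing upright in the row in front of the base (a like jar far off to the right is not meant). Origin at the centre of its underside, z up. It is the weight.
- yellow_pot: Loose small open paint pot, white and yellow with yellow paint, 53 mm in diameter, 58 mm high. Origin at the centre of its underside, z up. To be left alone.
- ink_jar: Loose squat open black jar, 58 mm in diameter, 56 mm high. Origin at the centre of its underside, z up. To be left alone.
There are look-alikes about, which are no part of the job. Of the things that look like the blue_spacer, the larger one is meant.

How it is judged:
On the way, in this order (a step that is already met when the one before it is completed fails the run):
1. the long dark front lies on both bearers, between their end blocks (x of long_front in the frame of drying_base between -0.015 and 0.015 m and y of long_front in the frame of drying_base between -0.012 and 0.012 m and z of long_front in the frame of drying_base between 0.016 and 0.024 m and angle between the x axis of long_front and the x axis of drying_base, either way round below 0.15 rad and angle between the z axis of long_front and the z axis of drying_base, either way round below 0.06 rad), for 0.2 s.
2. a spacer lies across the long front above each bearer ((((x of red_spacer in the frame of drying_base between 0.063 and 0.087 m and y of red_spacer in the frame of drying_base between -0.02 and 0.02 m and z of red_spacer in the frame of drying_base between 0.027 and 0.035 m and angle between the y axis of red_spacer and the y axis of drying_base, either way round below 0.17 rad and angle between the z axis of red_spacer and the z axis of drying_base, either way round below 0.06 rad) and (x of blue_spacer in the frame of drying_base between -0.087 and -0.063 m and y of blue_spacer in the frame of drying_base between -0.02 and 0.02 m and z of blue_spacer in the frame of drying_base between 0.027 and 0.035 m and angle between the y axis of blue_spacer and the y axis of drying_base, either way round below 0.17 rad and angle between the z axis of blue_spacer and the z axis of drying_base, either way round below 0.06 rad)) or ((x of red_spacer in the frame of drying_base between -0.087 and -0.063 m and y of red_spacer in the frame of drying_base between -0.02 and 0.02 m and z of red_spacer in the frame of drying_base between 0.027 and 0.035 m and angle between the y axis of red_spacer and the y axis of drying_base, either way round below 0.17 rad and angle between the z axis of red_spacer and the z axis of drying_base, either way round below 0.06 rad) and (x of blue_spacer in the frame of drying_base between 0.063 and 0.087 m and y of blue_spacer in the frame of drying_base between -0.02 and 0.02 m and z of blue_spacer in the frame of drying_base between 0.027 and 0.035 m and angle between the y axis of blue_spacer and the y axis of drying_base, either way round below 0.17 rad and angle between the z axis of blue_spacer and the z axis of drying_base, either way round below 0.06 rad)))), for 0.2 s.
3. the short pale front lies on both spacers, between their end blocks (x of short_front in the frame of drying_base between -0.015 and 0.015 m and y of short_front in the frame of drying_base between -0.012 and 0.012 m and z of short_front in the frame of drying_base between 0.046 and 0.054 m and angle between the x axis of short_front and the x axis of drying_base, either way round below 0.15 rad and angle between the z axis of short_front and the z axis of drying_base, either way round below 0.06 rad), for 0.2 s.
At the end, for the whole second after the job is handed in: Long front on both bearers, a spacer across it over each bearer (12 mm, 10 deg), short front on the spacers, all seated between end blocks (height 4 mm); fronts centred on the base (15 mm along, 12 across, 8 deg); jar upright on the short front within 18 mm of its middle; all released and at rest (all of step 1 and all of step 3 and (((x of red_spacer in the frame of drying_base between 0.063 and 0.087 m and y of red_spacer in the frame of drying_base between -0.02 and 0.02 m and z of red_spacer in the frame of drying_base between 0.027 and 0.035 m and angle between the y axis of red_spacer and the y axis of drying_base, either way round below 0.17 rad and angle between the z axis of red_spacer and the z axis of drying_base, either way round below 0.06 rad) and (x of blue_spacer in the frame of drying_base between -0.087 and -0.063 m and y of blue_spacer in the frame of drying_base between -0.02 and 0.02 m and z of blue_spacer in the frame of drying_base between 0.027 and 0.035 m and angle between the y axis of blue_spacer and the y axis of drying_base, either way round below 0.17 rad and angle between the z axis of blue_spacer and the z axis of drying_base, either way round below 0.06 rad)) or ((x of red_spacer in the frame of drying_base between -0.087 and -0.063 m and y of red_spacer in the frame of drying_base between -0.02 and 0.02 m and z of red_spacer in the frame of drying_base between 0.027 and 0.035 m and angle between the y axis of red_spacer and the y axis of drying_base, either way round below 0.17 rad and angle between the z axis of red_spacer and the z axis of drying_base, either way round below 0.06 rad) and (x of blue_spacer in the frame of drying_base between 0.063 and 0.087 m and y of blue_spacer in the frame of drying_base between -0.02 and 0.02 m and z of blue_spacer in the frame of drying_base between 0.027 and 0.035 m and angle between the y axis of blue_spacer and the y axis of drying_base, either way round below 0.17 rad and angle between the z axis of blue_spacer and the z axis of drying_base, either way round below 0.06 rad))) and horizontal distance between lidded_jar and short_front below 0.018 m and z of lidded_jar in the frame of drying_base between 0.064 and 0.072 m and angle between lidded_jar's own z axis and vertical below 0.08 rad and linear speed of each of long_front, short_front, red_spacer, blue_spacer, lidded_jar below 0.02 m/s and angular speed of each of long_front, short_front, red_spacer, blue_spacer, lidded_jar below 0.2 rad/s); the robot touches nothing.
It fails at once if the open ink jar or the open yellow pot is shifted by more than 20 mm or tipped (distance of any of yellow_pot, ink_jar from where it was at the start of the episode above 0.02 m or angle between any of yellow_pot, ink_jar's own z axis and vertical above 0.3 rad).
It also fails if it takes over 120 s, if anything falls off the work surface, if the arm or the gripper's body presses on something with over 40 N, if the wrist force passes 120 N, or if a joint passes its speed limit or range.

## Working session

There is one attempt and no reset: what is moved stays moved. The work goes in short steps, Python scripts to look and compute and a tool call to move; the robot and the scene stay as the last step left them, time stands still between calls to the robot, and variables do not carry over. Pictures are saved under pics/ and viewed, at most 16 in all, crops included, and the job is handed in when it is done.

Besides the shell and the picture viewer there is one more tool, called after "Emit:" as name([rows], argument=value, ...), one row to a line, values as JSON. move_arm: Moves the arm, as the interface text tells. Its arguments: {"type":"object","properties":{"gripper":{"type":"array"},"linear":{"type":"array"},"twist":{"type":"array"},"squeeze":{"type":"number"}},"required":["gripper","linear","twist"]}

```bash
mkdir -p pics; ls; python3 - <<'E'
from workcell import monitor, viewer, bot
import cv2
s=monitor.observe();print(s)
for n in("scene","top"):
    f=viewer.grab_frame(n);cv2.imwrite(f"pics/{n}0.png",f["img"][:,:,::-1]);print(n,f["K"],f["eye"],f["rotation"],[k for k in f])
E
```

```text
pics
{'clock': 0.0, 'qpos': array([ 1.06178383,  0.52199265, -0.03632949,  1.5999762 ,  0.02120036,
        1.02109059, -0.11276462]), 'qd': array([-0.00128209, -0.00049269,  0.00174052, -0.00010362,  0.0015644 ,
        0.00119884,  0.00060887]), 'joint_efforts': array([-5.32957856e-04, -9.27073431e+01,  1.97980665e+00, -3.69916499e+01,
        1.77816855e-02,  8.29364522e-03,  1.58569155e-04]), 'position': array([ 0.26537421, -0.56551174,  0.23075041]), 'tool_rot': array([-3.14051349e+00,  7.54524785e-05,  4.38839370e-01]), 'force': array([-0.07380979, -0.03972056,  0.31349469]), 'moment': array([ 0.03081557, -0.007161  , -0.02126347]), 'finger_force': 0.0, 'grip_width': 0.08545691389015582}
scene [[424.07785734   0.         318.44066474]
 [  0.         424.07785734 196.94717057]
 [  0.           0.           1.        ]] [-0.19883967  0.4334088   0.60160024] [ 9.86432386e-01  9.68625447e-04 -2.07824447e+00] ['img', 'K', 'eye', 'rotation']
top [[499.45324491   0.         309.55960887]
 [  0.         499.45324491 187.01735666]
 [  0.           0.           1.        ]] [ 0.34534472 -0.00646219  1.26034651] [ 0.17343783 -0.00834397 -1.54570493] ['img', 'K', 'eye', 'rotation']
```

View pics/scene0.png

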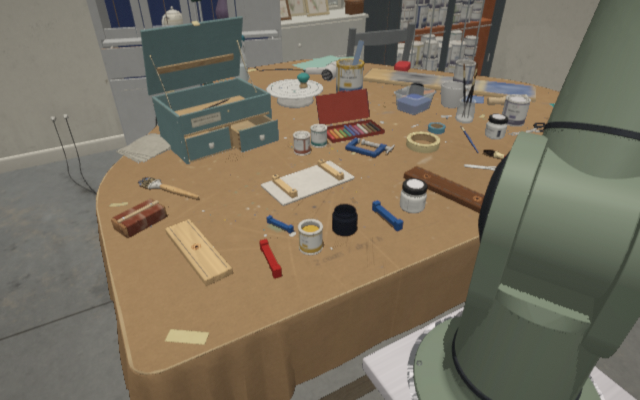

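View pics/top0.png

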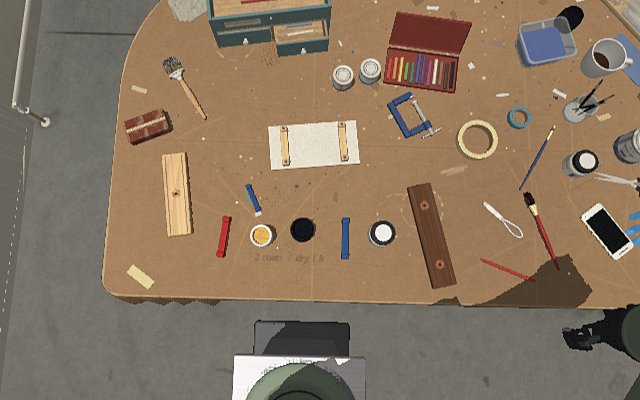

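The top view shows the white base at (314,145) and the short front at (175,195). The row in front has the red spacer (223,237), pot (262,236), ink (302,230), big blue spacer (345,238), jar (382,233) and long front (430,235). The small blue look-alike is at (253,200).

```bash
cat > h.py <<'E'
from workcell import monitor, viewer, bot
import cv2, numpy as np
from scipy.spatial.transform import Rotation as R
def ray(f,px,z):
    K=f["K"];d=np.array([(px[0]-K[0,2])/K[0,0],-(px[1]-K[1,2])/K[1,1],-1])
    d=R.from_euler("xyz",f["rotation"]).as_matrix()@d
    return f["eye"]+d*(z-f["eye"][2])/d[2]
def rect(f,mask,box,z,name):
    m=np.zeros(mask.shape,np.uint8);a,b,c,d=box;m[b:d,a:c]=mask[b:d,a:c]*255
    m=cv2.morphologyEx(m,cv2.MORPH_OPEN,np.ones((2,2)))
    cs=cv2.findContours(m,0,cv2.CHAIN_APPROX_NONE)[0]
    c=max(cs,key=cv2.contourArea)[:,0,:]
    p=np.array([ray(f,q,z)[:2] for q in c],np.float32)
    (x,y),(w,h),an=cv2.minAreaRect(p); 
    if w<h: an+=90
    an=(an+90)%180-90
    print(name,"centre",np.round([x,y],4),"size",np.round([max(w,h),min(w,h)],4),"long-axis deg",round(an,1),"mean px",c.mean(0).round(1))
    return x,y,an
E
cat > m.py <<'E'
from h import *
f=viewer.grab_frame("top");I=f["img"];h=cv2.cvtColor(I,cv2.COLOR_RGB2HSV);H,S,V=[h[...,i].astype(int) for i in range(3)]
blue=(H>100)&(H<125)&(S>120);red=((H<6)|(H>174))&(S>170)
white=(S<40)&(V>150)
print(h[195,168],h[195,150],h[235,440],h[235,460],h[145,314],h[143,285],h[233,382],h[230,302])
rect(f,blue,(335,205,357,270),.026,"blue")
rect(f,red,(210,205,235,265),.026,"red")
rect(f,(S>40)&(V<140),(400,175,465,295),.018,"long")
rect(f,(V>190)&(S<125),(155,145,198,243),.018,"short")
b=rect(f,white,(262,115,366,175),.008,"base")
rect(f,white,(365,215,400,250),.068,"jar disc")
rect(f,V<70,(365,215,400,250),.065,"jar lid")
rect(f,V<70,(285,212,320,250),.056,"ink")
E
python3 m.py
```

```text
[ 16 109 225] [ 15 111 165] [14 79 97] [ 15 109 154] [ 21  30 226] [ 19 100 235] [ 13  10 237] [111  62  29]
blue centre [ 0.4344 -0.1044] size [0.0986 0.0149] long-axis deg 0.7 mean px [345.8 239. ]
red centre [0.431  0.1949] size [0.0993 0.0188] long-axis deg -6.3 mean px [224.2 237. ]
long centre [ 0.4491 -0.3184] size [0.2625 0.0646] long-axis deg 13.7 mean px [432.2 236.7]
short centre [0.5366 0.322 ] size [0.2083 0.0581] long-axis deg 8.4 mean px [176.7 194.5]
base centre [ 0.6739 -0.0212] size [0.2281 0.1148] long-axis deg -84.1 mean px [314.5 147. ]
jar disc centre [ 0.4471 -0.1914] size [0.0392 0.0378] long-axis deg 27.0 mean px [384.  233.4]
jar lid centre [ 0.4468 -0.191 ] size [0.0554 0.0552] long-axis deg 0.2 mean px [383.7 233.5]
ink centre [0.4498 0.0031] size [0.0555 0.0555] long-axis deg -88.5 mean px [303.2 230.4]
```

```bash
cat > go.py <<'E'
import sys; from h import *
# usage: go.py x y z yawdeg : shift in tool axes (cm) as the tool stands now, then the twist
s=monitor.observe();x,y,z,w=map(float,sys.argv[1:5])
r=R.from_euler("xyz",s["tool_rot"]);d=r.inv().apply(np.array([x,y,z])-s["position"])*100
yaw=np.degrees(s["tool_rot"][2]);t=-((w-yaw+180)%360-180)
print("cm",d.round(2),"twist",round(t,1),"t",round(s["clock"],2),"width",s["grip_width"],"pos",s["position"].round(4),"rpy",s["tool_rot"].round(4),"q",s["qpos"].round(2))
E
python3 go.py .449 -.3184 .15 13.7
```

```text
cm [ 27.12 -14.57   8.1 ] twist 11.4 t 0.15 width 0.0853422822329185 pos [ 0.2654 -0.5656  0.2309] rpy [-3.1408e+00  1.0000e-04  4.3880e-01] q [ 1.06  0.52 -0.04  1.6   0.02  1.02 -0.11]
```

Emit:
move_arm([
  [3.9,-2.1,1.1],
  [3.9,-2.1,1.1],
  [3.9,-2.1,1.1],
  [3.9,-2.1,1.1],
  [3.9,-2.1,1.1],
  [3.9,-2.1,1.1],
  [3.7,-2.0,1.1],
  [0,0,0],
], twist=[0,0,0,0,0,0,0,5.7], gripper=[1,1,1,1,1,1,1,1], squeeze=40)

```text
clock: 0.95
position: [0.4518, -0.3129, 0.1529]
tool_rot: [-3.139, -0.001, 0.346]
force: [-0.0, 0.4, 0.1]
grip_width: 0.0853
finger_force: 0.0
```

Emit:
move_arm([
  [0,0,0],
  [0,0,0],
  [0,0,0],
], twist=[5.7,0,0], gripper=[1,1,1])

```text
clock: 1.25
position: [0.4488, -0.3185, 0.1542]
tool_rot: [-3.142, 0.0, 0.243]
force: [0.3, -0.5, -0.4]
grip_width: 0.0855
finger_force: 0.0
```

```bash
python3 go.py .449 -.3184 .001 13.7; python3 - <<'E'
from h import *
f=viewer.grab_frame("wrist");cv2.imwrite("pics/w1.png",f["img"][:,:,::-1]);print(f["K"],f["eye"],f["rotation"])
E
```

```text
cm [ 0.03 -0.   15.32] twist 0.2 t 1.25 width 0.08546184842423883 pos [ 0.4488 -0.3185  0.1542] rpy [-3.1416e+00  2.0000e-04  2.4280e-01] q [ 0.53  0.5  -0.03  1.87  0.02  0.77 -0.84]
[[309.70691629   0.         318.45500553]
 [  0.         309.70691629 204.25836626]
 [  0.           0.           1.        ]] [ 0.51279251 -0.30206353  0.29594975] [-2.69881797e-01  1.08668524e-03 -1.32970018e+00]
```

View pics/w1.png

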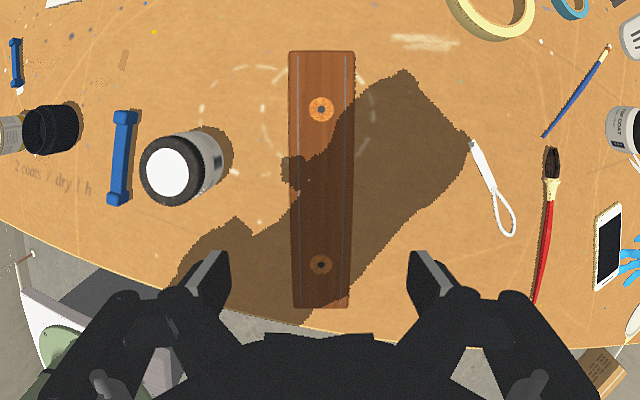

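The wrist view shows the dark front square between the open fingers, cols 289–354, and knob holes at (320,109) and (320,265). I'm descending to grasp it.

Emit:
move_arm([
  [0,0,4],
  [0,0,4],
  [0,0,4],
  [0,0,2],
  [0,0,1.3],
  [0,0,0],
  [0,0,0],
  [0,0,0],
], twist=[0,0,0,0,0,0,0,0], gripper=[1,1,1,1,1,1,0,0])

```text
clock: 2.1
position: [0.4495, -0.3191, 0.0026]
tool_rot: [3.14, -0.001, 0.24]
force: [-3.4, 2.0, 38.2]
grip_width: 0.0593
finger_force: 30.4
```

Emit:
move_arm([
  [0,0,0],
  [0,0,0],
  [0,0,0],
  [0,0,0],
  [0,0,0],
  [0,0,-1],
  [0,0,-1],
  [0,0,-1],
], twist=[0,0,0,0,0,0,0,0], gripper=[0,0,0,0,0,0,0,0])

```text
clock: 2.9
position: [0.4491, -0.3187, 0.0328]
tool_rot: [3.141, -0.001, 0.24]
force: [-0.4, 0.1, -1.7]
grip_width: 0.0591
finger_force: 44.7
```

Emit:
move_arm([
  [0,0,-3],
  [0,0,-3],
  [0,0,-3],
  [0,0,-3],
  [0,0,0],
], twist=[0,0,0,0,0], gripper=[0,0,0,0,0])

```text
clock: 3.4
position: [0.4503, -0.3195, 0.1559]
tool_rot: [3.137, -0.005, 0.24]
force: [-0.7, -0.7, -2.1]
grip_width: 0.0589
finger_force: 44.7
```

```bash
python3 go.py .6739 -.0212 .15 95.9
```

```text
cm [ 28.79 -23.68   0.61] twist -82.2 t 3.4 width 0.058912778378623576 pos [ 0.4503 -0.3195  0.1559] rpy [ 3.1371 -0.0046  0.2395] q [ 0.53  0.5  -0.03  1.87  0.02  0.77 -0.84]
```

Emit:
move_arm([
  [3.6,-2.95,0],
  [3.6,-2.95,0],
  [3.6,-2.95,0],
  [3.6,-2.95,0],
  [3.6,-2.95,0],
  [3.6,-2.95,0],
  [3.6,-2.95,0],
  [3.6,-2.95,0],
], twist=[0,0,0,0,0,0,0,0], gripper=[0,0,0,0,0,0,0,0])

```text
clock: 4.2
position: [0.6731, -0.0191, 0.1514]
tool_rot: [-3.142, 0.0, 0.24]
force: [0.9, -1.7, -1.5]
grip_width: 0.0587
finger_force: 44.7
```

Emit:
move_arm([
  [0,0,0],
  [0,0,0],
  [0,0,0],
  [0,0,0],
  [0,0,0],
  [0,0,0],
  [0,0,0],
  [0,0,0],
], twist=[-7,-8,-8,-8,-8,-8,-8,-8], gripper=[0,0,0,0,0,0,0,0])

```text
clock: 5.0
position: [0.6722, -0.0209, 0.1512]
tool_rot: [-3.141, 0.0, 1.345]
force: [0.6, -1.2, -1.7]
grip_width: 0.0588
finger_force: 44.7
```

Emit:
move_arm([
  [0,0,0],
  [0,0,0],
  [0,0,0],
  [0,0,0],
  [0,0,0],
], twist=[-8,-7,-4,0,0], gripper=[0,0,0,0,0])

```text
clock: 5.5
position: [0.6723, -0.021, 0.1512]
tool_rot: [-3.141, 0.0, 1.668]
force: [0.3, -1.2, -1.2]
grip_width: 0.059
finger_force: 44.7
```

```bash
python3 go.py .6739 -.0212 .025 95.9; python3 - <<'E'
from h import *
f=viewer.grab_frame("wrist");cv2.imwrite("pics/w2.png",f["img"][:,:,::-1])
f=viewer.grab_frame("top");cv2.imwrite("pics/t2.png",f["img"][:,:,::-1])
E
```

```text
cm [-0.03  0.16 12.62] twist -0.3 t 5.5 width 0.05897678322602753 pos [ 0.6723 -0.021   0.1512] rpy [-3.1413  0.      1.6685] q [ 0.19  0.71 -0.4   1.52  0.31  0.98 -0.2 ]
```

View pics/w2.png

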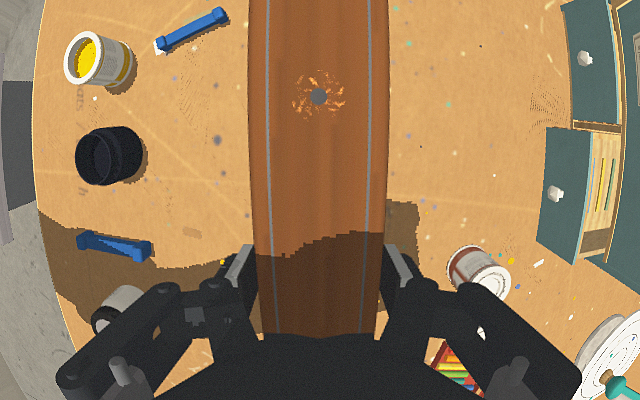

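The held front is level and straight. I'm lowering it now.

Emit:
move_arm([
  [0,0.15,3],
  [0,0,3],
  [0,0,3],
  [0,0,2],
  [0,0,1],
  [0,0,0.5],
  [0,0,0.3],
  [0,0,0],
], twist=[0,0,0,0,0,0,0,0], gripper=[0,0,0,0,0,0,0,0])

```text
clock: 6.4
position: [0.6744, -0.0207, 0.0239]
tool_rot: [3.141, 0.0, 1.671]
force: [-0.8, 0.6, -1.7]
grip_width: 0.0588
finger_force: 44.6
```

Emit:
move_arm([
  [0,0,0],
  [0,0,0],
  [0,0,0],
], twist=[0,0,0], gripper=[0,0,0])

```text
clock: 6.7
position: [0.6742, -0.0207, 0.0238]
tool_rot: [3.141, 0.0, 1.671]
force: [0.3, -0.8, -2.4]
grip_width: 0.0589
finger_force: 44.6
```

```bash
cat > seen.py <<'E'
from h import *
f=viewer.grab_frame("top");I=f["img"];h=cv2.cvtColor(I,cv2.COLOR_RGB2HSV);H,S,V=[h[...,i].astype(int) for i in range(3)]
rect(f,(S>75)&(V<140),(240,110,390,180),.038,"long")
cv2.imwrite("pics/t3.png",cv2.resize(I[80:220,200:440,::-1],None,fx=3,fy=3))
E
python3 seen.py; python3 go.py .6739 -.0212 .0225 95.9
```

```text
long centre [0.6619 0.0497] size [0.1213 0.0634] long-axis deg -83.9 mean px [284.5 147.6]
cm [-0.04 -0.03  0.12] twist -0.2 t 6.75 width 0.05871056306664451 pos [ 0.6742 -0.0207  0.0237] rpy [3.1411 0.     1.6708] q [ 0.16  0.87 -0.35  1.57  0.38  0.77 -0.25]
```

View pics/t3.png

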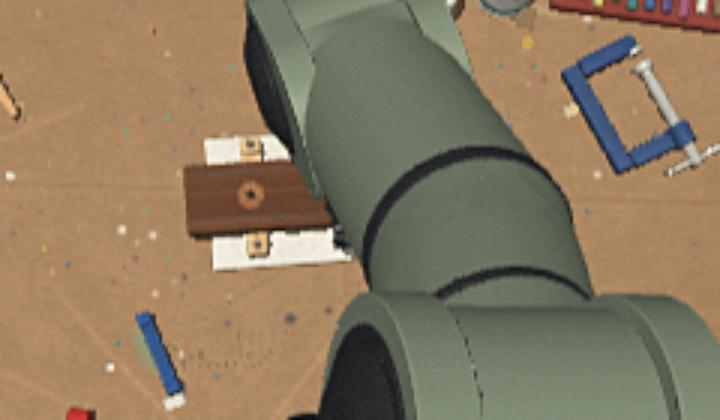

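The crop shows the front lying between the left bearer's end blocks (250,150)/(258,243) and overhanging the base by about 15 mm on the left. I'll release it and move away toward the blue spacer.

Emit:
move_arm([
  [0,0,0.1],
  [0,0,0],
  [0,0,0],
  [0,0,0],
  [0,0,0],
  [0,0,0],
  [0,0,-2],
  [0,0,-3],
], twist=[0,0,0,0,0,0,0,0], gripper=[0,0,1,1,1,1,1,1])

```text
clock: 7.55
position: [0.6729, -0.0206, 0.0713]
tool_rot: [-3.139, -0.0, 1.671]
force: [0.3, 0.4, -0.1]
grip_width: 0.0851
finger_force: 0.0
```

Emit:
move_arm([
  [0,0,-4],
  [0,0,-4],
  [-4,2,0],
  [-4,4,0],
  [0,4,0],
  [0,4,0],
  [0,4,0],
  [0,0,0],
], twist=[0,0,8,8,8,8,8,8], gripper=[0.5,0.5,0.5,0.5,0.5,0.5,0.5,0.5])

```text
clock: 8.35
position: [0.8458, -0.1336, 0.1499]
tool_rot: [3.141, 0.0, 0.834]
force: [-1.1, 0.4, -0.9]
grip_width: 0.0426
finger_force: 0.0
```

Emit:
move_arm([
  [0,0,0],
  [0,0,0],
  [0,0,0],
  [0,0,0],
  [0,0,0],
  [0,0,0],
  [0,0,0],
], twist=[8,8,8,8,8,7,0], gripper=[0.5,0.5,0.5,0.5,0.5,0.5,0.5])

```text
clock: 9.05
position: [0.8433, -0.1315, 0.1521]
tool_rot: [3.141, 0.0, 0.018]
force: [-0.5, 0.4, -0.2]
grip_width: 0.0429
finger_force: 0.0
```

```bash
python3 seen.py; python3 go.py .4344 -.1044 .12 0.7
```

```text
long centre [0.663 0.02 ] size [0.1811 0.0659] long-axis deg -84.5 mean px [296.3 144.3]
cm [-40.81  -3.65   3.22] twist 0.6 t 9.1 width 0.04262077905738248 pos [ 0.8432 -0.1316  0.1521] rpy [3.1415e+00 4.0000e-04 2.2800e-02] q [ 0.09  1.01 -0.02  0.85  0.02  1.28 -1.47]
```

Emit:
move_arm([
  [-4,0,0],
  [-4,0,0],
  [-4,0,0],
  [-4,0,0],
  [-4,0,0],
  [-4,0,0],
  [-4,0,0],
  [-4,0,0],
], twist=[0,0,0,0,0,0,0,0], gripper=[0.5,0.5,0.5,0.5,0.5,0.5,0.5,0.5])

```text
clock: 9.9
position: [0.5252, -0.138, 0.1526]
tool_rot: [3.141, -0.0, 0.025]
force: [-0.2, -0.5, -1.4]
grip_width: 0.0427
finger_force: 0.0
```

Emit:
move_arm([
  [-4,-2,0],
  [-4,-1.6,0],
  [-0.8,0,0],
  [0,0,0],
  [0,0,0],
], twist=[0,0,0,0,0], gripper=[0.5,0.5,0.5,0.5,0.5])

```text
clock: 10.4
position: [0.4394, -0.1041, 0.1527]
tool_rot: [3.141, -0.001, 0.022]
force: [0.1, -0.7, -0.1]
grip_width: 0.0423
finger_force: 0.0
```

```bash
python3 go.py .4344 -.1044 .0105 0.7; python3 - <<'E'
from h import *
f=viewer.grab_frame("top");cv2.imwrite("pics/t4.png",cv2.resize(f["img"][90:260,200:460,::-1],None,fx=3,fy=3))
f=viewer.grab_frame("wrist");cv2.imwrite("pics/w4.png",f["img"][:,:,::-1])
E
```

```text
cm [-5.200e-01  1.000e-02  1.422e+01] twist 0.6 t 10.4 width 0.04231967556958863 pos [ 0.4394 -0.1041  0.1527] rpy [ 3.1414e+00 -1.4000e-03  2.2200e-02] q [ 0.15  0.37 -0.06  2.12  0.04  0.66 -1.48]
```

View pics/w4.png

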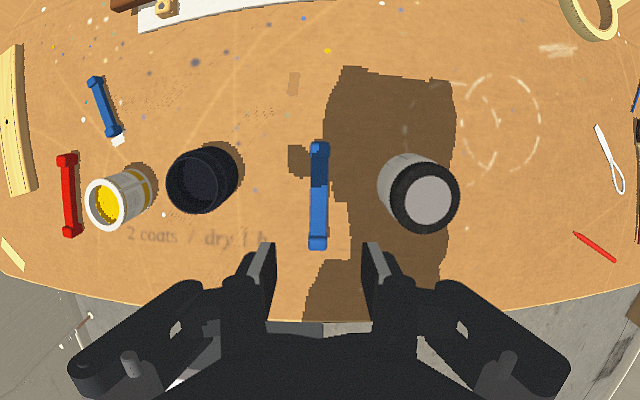

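The wrist view shows the blue bar upright at col 319, between the fingers and clear of the ink jar (202,178) and lidded jar (430,195). I'm descending.

Emit:
move_arm([
  [-0.5,0,4],
  [0,0,4],
  [0,0,3],
  [0,0,2],
  [0,0,1.2],
  [0,0,0],
  [0,0,0],
  [0,0,0],
], twist=[0.6,0,0,0,0,0,0,0], gripper=[0.5,0.5,0.5,0.5,0.5,0.5,0,0])

```text
clock: 11.3
position: [0.4338, -0.1041, 0.0113]
tool_rot: [3.141, -0.001, 0.01]
force: [-3.1, 0.5, 25.4]
grip_width: 0.0147
finger_force: 36.8
```

Emit:
move_arm([
  [0,0,0],
  [0,0,0],
  [0,0,0],
  [0,0,0],
  [0,0,-1],
  [0,0,-2],
  [0,0,-2],
  [0,0,0],
], twist=[0,0,0,0,0,0,0,0], gripper=[0,0,0,0,0,0,0,0])

```text
clock: 12.1
position: [0.4344, -0.1043, 0.0631]
tool_rot: [3.141, -0.004, 0.009]
force: [0.2, 0.2, -1.3]
grip_width: 0.0145
finger_force: 39.2
```

View pics/t4.png

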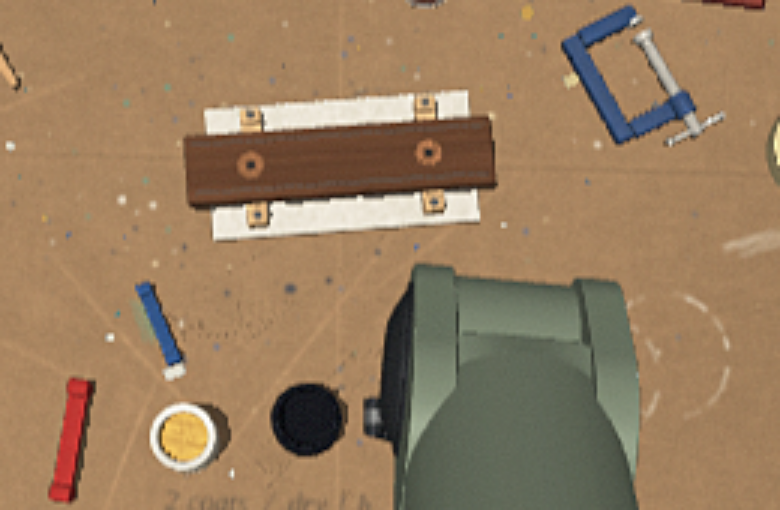

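The front is seated and centred on the base, with end blocks visible on both sides of it. Blue goes to the right-hand bearer.

```bash
python3 go.py .6816 -.0958 .12 5.9
```

```text
cm [24.75 -0.61 -5.59] twist -5.4 t 12.1 width 0.014547991497400603 pos [ 0.4344 -0.1043  0.0631] rpy [ 3.1411 -0.0039  0.0093] q [ 0.14  0.54 -0.05  2.19  0.06  0.42 -1.52]
```

Emit:
move_arm([
  [0,0,-3],
  [0,0,-2.7],
  [4.1,-0.1,0],
  [4.1,-0.1,0],
  [4.1,-0.1,0],
  [4.1,-0.1,0],
  [4.1,-0.1,0],
  [4.1,-0.1,0],
], twist=[0,0,0,0,0,0,0,0], gripper=[0,0,0,0,0,0,0,0])

```text
clock: 12.9
position: [0.6804, -0.0956, 0.1177]
tool_rot: [-3.142, 0.0, 0.01]
force: [-0.3, -0.9, -0.3]
grip_width: 0.0146
finger_force: 39.2
```

Emit:
move_arm([
  [0,0,0],
  [0,0,0],
  [0,0,0],
  [0,0,0],
], twist=[-5.4,0,0,0], gripper=[0,0,0,0])

```text
clock: 13.3
position: [0.6785, -0.0959, 0.1177]
tool_rot: [3.142, 0.0, 0.101]
force: [0.1, 0.7, -0.1]
grip_width: 0.0146
finger_force: 39.2
```

```bash
python3 go.py .6816 -.0958 .0435 5.9; python3 - <<'E'
from h import *
f=viewer.grab_frame("wrist");cv2.imwrite("pics/w5.png",f["img"][:,:,::-1])
E
```

```text
cm [0.31 0.02 7.42] twist -0.1 t 13.3 width 0.01460315544748998 pos [ 0.6785 -0.0959  0.1177] rpy [3.1415e+00 1.0000e-04 1.0150e-01] q [ 0.1   0.74 -0.07  1.51  0.06  0.89 -1.46]
```

View pics/w5.png

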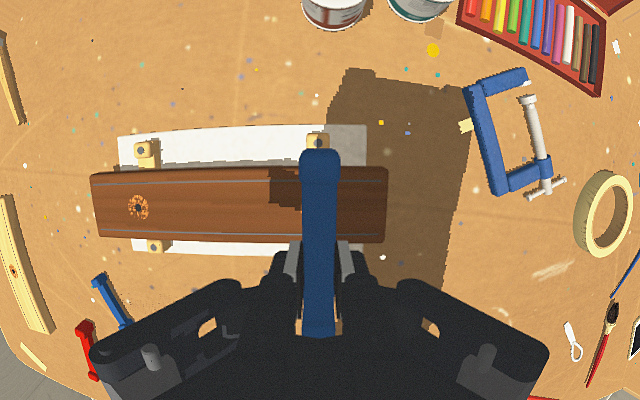

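The blue bar (col 320) lines up with the right bearer's end block at (318,140). I'm lowering it.

Emit:
move_arm([
  [0.3,0,3],
  [0,0,2],
  [0,0,1],
  [0,0,0.8],
  [0,0,0.5],
  [0,0,0],
  [0,0,0],
  [0,0,0],
], twist=[0,0,0,0,0,0,0,0], gripper=[0,0,0,0,0,0,0,0])

```text
clock: 14.15
position: [0.6824, -0.0954, 0.0451]
tool_rot: [3.141, -0.001, 0.104]
force: [0.8, -0.5, -1.0]
grip_width: 0.0145
finger_force: 39.2
```

```bash
python3 go.py .6816 -.0958 .0430 5.9
```

```text
cm [-0.08  0.03  0.21] twist 0.0 t 14.15 width 0.01453504117675488 pos [ 0.6824 -0.0954  0.0451] rpy [ 3.1415e+00 -9.0000e-04  1.0370e-01] q [ 0.09  0.84 -0.06  1.53  0.07  0.77 -1.47]
```

Emit:
move_arm([
  [0,0,0.2],
  [0,0,0],
  [0,0,0],
], twist=[0,0,0], gripper=[0,0,0])

```text
clock: 14.45
position: [0.6822, -0.0954, 0.0425]
tool_rot: [3.142, -0.0, 0.104]
force: [1.1, -0.2, 0.7]
grip_width: 0.015
finger_force: 39.4
```

Emit:
move_arm([
  [0,0,0],
  [0,0,0],
  [0,0,0],
  [0,0,-1],
  [0,0,-2],
  [0,0,-3],
  [0,0,-3],
  [0,0,-2],
], twist=[0,0,0,0,0,0,0,0], gripper=[0.5,0.5,0.5,0.5,0.5,0.5,0.5,0.5])

```text
clock: 15.25
position: [0.6826, -0.0954, 0.1554]
tool_rot: [3.141, -0.002, 0.104]
force: [0.6, -0.2, -0.1]
grip_width: 0.0432
finger_force: 0.0
```

```bash
python3 go.py .431 .1949 .15 -6.3
```

```text
cm [-22.02 -31.48   0.48] twist 12.2 t 15.25 width 0.0432251910080347 pos [ 0.6826 -0.0954  0.1554] rpy [ 3.1412e+00 -2.3000e-03  1.0370e-01] q [ 0.09  0.7  -0.07  1.48  0.05  0.96 -1.46]
```

Emit:
move_arm([
  [-2.75,-3.93,0],
  [-2.75,-3.93,0],
  [-2.75,-3.93,0],
  [-2.75,-3.93,0],
  [-2.75,-3.93,0],
  [-2.75,-3.93,0],
  [-2.75,-3.93,0],
  [-2.75,-3.93,0],
], twist=[0,0,0,0,0,0,0,0], gripper=[0.5,0.5,0.5,0.5,0.5,0.5,0.5,0.5])

```text
clock: 16.05
position: [0.4294, 0.1958, 0.1532]
tool_rot: [-3.141, -0.001, 0.104]
force: [0.8, 1.4, 0.2]
grip_width: 0.0426
finger_force: 0.0
```

Emit:
move_arm([
  [0,0,0],
  [0,0,0],
  [0,0,0],
  [0,0,0],
  [0,0,0],
], twist=[6.1,6.1,0,0,0], gripper=[0.5,0.5,0.5,0.5,0.5])

```text
clock: 16.55
position: [0.4308, 0.1944, 0.1526]
tool_rot: [-3.141, -0.0, -0.107]
force: [-0.2, 0.2, 0.2]
grip_width: 0.0423
finger_force: 0.0
```

```bash
python3 go.py .431 .1949 .011 -6.3; python3 - <<'E'
from h import *
f=viewer.grab_frame("top");cv2.imwrite("pics/t6.png",cv2.resize(f["img"][90:260,200:460,::-1],None,fx=3,fy=3))
f=viewer.grab_frame("wrist");cv2.imwrite("pics/w6.png",f["img"][:,:,::-1])
E
```

```text
cm [ 1.000e-02 -5.000e-02  1.416e+01] twist 0.2 t 16.55 width 0.042295899309580914 pos [0.4308 0.1944 0.1526] rpy [-3.1414e+00 -2.0000e-04 -1.0700e-01] q [-0.5   0.4  -0.06  2.06  0.04  0.68 -2.26]
```

View pics/w6.png

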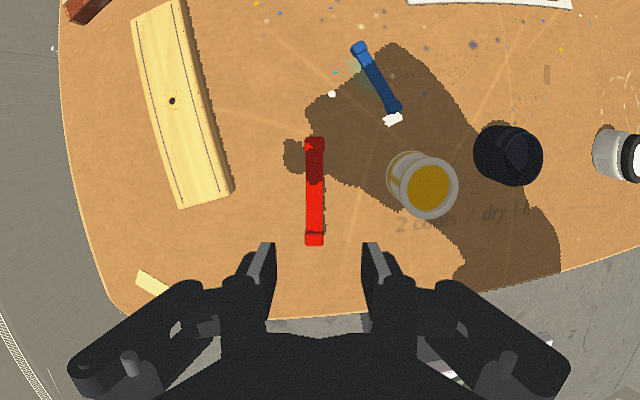

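View pics/t6.png

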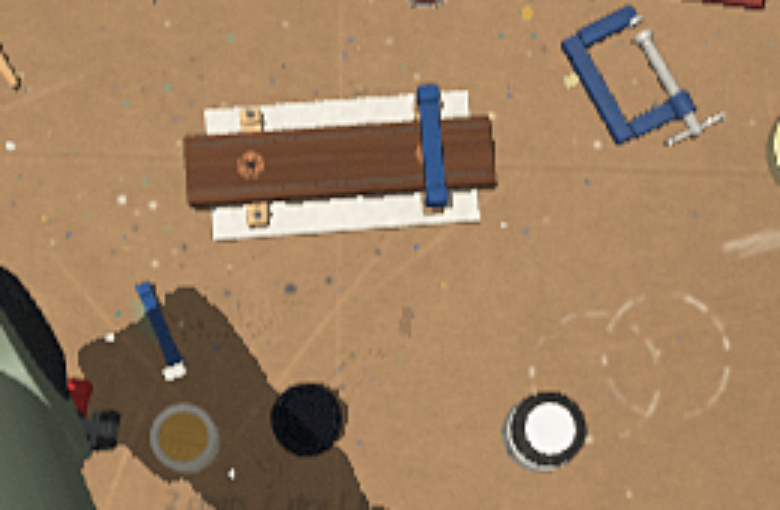

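Blue sits on the front over the right bearer at (430,145). The red bar is at col 315, about 1.5 mm left of the finger centre, so I'm correcting and descending.

Emit:
move_arm([
  [0,-0.12,4],
  [0,0,4],
  [0,0,3],
  [0,0,2],
  [0,0,1.2],
  [0,0,0],
  [0,0,0],
  [0,0,0],
], twist=[0,0,0,0,0,0,0,0], gripper=[0.5,0.5,0.5,0.5,0.5,0.5,0,0])

```text
clock: 17.45
position: [0.4314, 0.1961, 0.0114]
tool_rot: [-3.141, -0.001, -0.109]
force: [-2.7, -1.7, 25.7]
grip_width: 0.0144
finger_force: 36.7
```

Emit:
move_arm([
  [0,0,0],
  [0,0,0],
  [0,0,0],
  [0,0,0],
  [0,0,-1],
  [0,0,-3],
  [0,0,-4],
  [0,0,-3],
], twist=[0,0,0,0,0,0,0,0], gripper=[0,0,0,0,0,0,0,0])

```text
clock: 18.25
position: [0.431, 0.1958, 0.1233]
tool_rot: [-3.14, -0.001, -0.109]
force: [0.7, -0.7, -1.6]
grip_width: 0.0145
finger_force: 39.3
```

```bash
python3 go.py .6662 .0534 .12 5.9
```

```text
cm [24.93 11.6   0.35] twist -12.2 t 18.25 width 0.014488604603859381 pos [0.431  0.1958 0.1233] rpy [-3.1405e+00 -1.4000e-03 -1.0910e-01] q [-0.51  0.45 -0.06  2.09  0.05  0.61 -2.28]
```

Emit:
move_arm([
  [3.56,1.66,0],
  [3.56,1.66,0],
  [3.56,1.66,0],
  [3.56,1.66,0],
  [3.56,1.66,0],
  [3.56,1.66,0],
  [3.56,1.66,0],
  [0,0,0],
], twist=[0,0,0,0,0,0,0,-6.1], gripper=[0,0,0,0,0,0,0,0])

```text
clock: 19.05
position: [0.669, 0.049, 0.1214]
tool_rot: [3.14, -0.003, -0.007]
force: [-1.3, -0.2, -1.6]
grip_width: 0.0148
finger_force: 39.4
```

Emit:
move_arm([
  [0,0,0],
  [0,0,0],
  [0,0,0],
  [0,0,0],
], twist=[-6.1,0,0,0], gripper=[0,0,0,0])

```text
clock: 19.45
position: [0.6658, 0.0532, 0.121]
tool_rot: [-3.142, -0.0, 0.101]
force: [-0.4, -1.2, -0.9]
grip_width: 0.0148
finger_force: 39.4
```

```bash
python3 go.py .6662 .0534 .0430 5.9
```

```text
cm [ 0.04 -0.01  7.8 ] twist -0.1 t 19.45 width 0.014803986248795009 pos [0.6658 0.0532 0.121 ] rpy [-3.1416e+00 -4.0000e-04  1.0150e-01] q [-0.1   0.71 -0.1   1.56  0.09  0.87 -1.71]
```

Emit:
move_arm([
  [0,0,3],
  [0,0,2],
  [0,0,1],
  [0,0,0.8],
  [0,0,0.6],
  [0,0,0.3],
  [0,0,0],
  [0,0,0],
], twist=[0,0,0,0,0,0,0,0], gripper=[0,0,0,0,0,0,0,0])

```text
clock: 20.25
position: [0.6661, 0.0531, 0.0439]
tool_rot: [-3.142, -0.001, 0.104]
force: [1.1, -0.3, 0.1]
grip_width: 0.0144
finger_force: 39.3
```

```bash
python3 go.py .6662 .0534 .0430 5.9
```

```text
cm [ 0.01 -0.02  0.09] twist 0.0 t 20.25 width 0.01436051747052489 pos [0.6661 0.0531 0.0439] rpy [-3.1415e+00 -6.0000e-04  1.0370e-01] q [-0.11  0.81 -0.09  1.59  0.1   0.74 -1.72]
```

Emit:
move_arm([
  [0,0,0.1],
  [0,0,0],
  [0,0,0],
  [0,0,0],
  [0,0,0],
  [0,0,-1],
  [0,0,-2],
  [0,0,-3],
], twist=[0,0,0,0,0,0,0,0], gripper=[0,0,0.5,0.5,0.5,0.5,0.5,1])

```text
clock: 21.05
position: [0.665, 0.0531, 0.1025]
tool_rot: [-3.142, 0.002, 0.104]
force: [0.0, -0.1, 0.3]
grip_width: 0.0556
finger_force: 0.0
```

```bash
python3 go.py .5366 .322 .15 8.4
```

```text
cm [ -9.99 -28.08  -4.73] twist -2.4 t 21.05 width 0.05559895831166645 pos [0.665  0.0531 0.1025] rpy [-3.1415e+00  2.2000e-03  1.0390e-01] q [-0.1   0.73 -0.1   1.57  0.09  0.84 -1.71]
```

Emit:
move_arm([
  [0,0,-4.5],
  [-1.43,-4.01,0],
  [-1.43,-4.01,0],
  [-1.43,-4.01,0],
  [-1.43,-4.01,0],
  [-1.43,-4.01,0],
  [-1.43,-4.01,0],
  [-1.43,-4.01,0],
], twist=[0,0,0,0,0,0,0,0], gripper=[1,1,1,1,1,1,1,1])

```text
clock: 21.85
position: [0.5364, 0.3234, 0.1483]
tool_rot: [-3.141, -0.001, 0.104]
force: [1.0, -0.5, 0.3]
grip_width: 0.0856
finger_force: 0.0
```

Emit:
move_arm([
  [0,0,0],
  [0,0,0],
  [0,0,0],
  [0,0,0],
], twist=[-2.4,0,0,0], gripper=[1,1,1,1])

```text
clock: 22.25
position: [0.5379, 0.3208, 0.1477]
tool_rot: [3.141, -0.0, 0.143]
force: [-0.7, 0.1, -0.7]
grip_width: 0.0855
finger_force: 0.0
```

```bash
python3 go.py .5366 .322 .004 8.4; python3 - <<'E'
from h import *
a=viewer.grab_frame("top")["img"][90:190,200:440,::-1]
b=viewer.grab_frame("wrist")["img"][:,:,::-1]
cv2.imwrite("pics/c7.png",np.vstack([cv2.resize(a,(480,200)),cv2.resize(b,(480,300))]))
E
```

```text
cm [-0.11 -0.14 14.37] twist -0.2 t 22.25 width 0.08551307571692944 pos [0.5379 0.3208 0.1477] rpy [ 3.1413e+00 -3.0000e-04  1.4300e-01] q [-0.55  0.62 -0.12  1.67  0.09  0.86 -2.14]
```

View pics/c7.png

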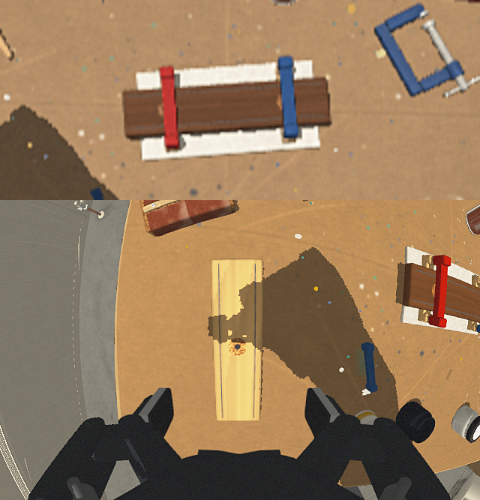

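Both spacers lie across the front, red left and blue right. The short front is straight, about 1.5 mm left of the finger centre. I'll correct and grasp it.

Emit:
move_arm([
  [-0.1,-0.15,4],
  [0,0,4],
  [0,0,3],
  [0,0,2],
  [0,0,1.3],
  [0,0,0],
  [0,0,0],
  [0,0,0],
], twist=[0,0,0,0,0,0,0,0], gripper=[1,1,1,1,1,1,0,0])

```text
clock: 23.15
position: [0.5367, 0.3236, 0.0057]
tool_rot: [-3.141, -0.002, 0.145]
force: [-2.6, 1.2, 32.8]
grip_width: 0.059
finger_force: 26.8
```

Emit:
move_arm([
  [0,0,0],
  [0,0,0],
  [0,0,0],
  [0,0,0],
  [0,0,-1],
  [0,0,-2],
  [0,0,-2],
  [0,0,0],
], twist=[0,0,0,0,0,0,0,0], gripper=[0,0,0,0,0,0,0,0])

```text
clock: 23.95
position: [0.5375, 0.3242, 0.0581]
tool_rot: [-3.139, -0.004, 0.145]
force: [0.7, -0.5, -0.5]
grip_width: 0.0584
finger_force: 44.0
```

Emit:
move_arm([
  [0,0,-3],
  [0,0,-4],
  [0,0,-4],
  [0,0,0],
  [0,0,0],
], twist=[0,0,0,0,0], gripper=[0,0,0,0,0])

```text
clock: 24.45
position: [0.5362, 0.3234, 0.1652]
tool_rot: [-3.141, -0.001, 0.146]
force: [-0.3, -0.6, -2.0]
grip_width: 0.0584
finger_force: 44.0
```

```bash
python3 go.py .6742 -.0207 .17 95.9
```

```text
cm [ 8.66 36.05 -0.49] twist -87.6 t 24.45 width 0.05838510243456975 pos [0.5362 0.3234 0.1652] rpy [-3.1408e+00 -1.5000e-03  1.4560e-01] q [-0.55  0.6  -0.13  1.66  0.09  0.89 -2.14]
```

Emit:
move_arm([
  [1.08,4.5,0],
  [1.08,4.5,0],
  [1.08,4.5,0],
  [1.08,4.5,0],
  [1.08,4.5,0],
  [1.08,4.5,0],
  [1.08,4.5,0],
  [1.08,4.5,0],
], twist=[0,0,0,0,0,0,0,0], gripper=[0,0,0,0,0,0,0,0])

```text
clock: 25.25
position: [0.6734, -0.0222, 0.1628]
tool_rot: [-3.141, 0.002, 0.146]
force: [1.2, 1.0, -0.9]
grip_width: 0.059
finger_force: 44.0
```

Emit:
move_arm([
  [0,0,0],
  [0,0,0],
  [0,0,0],
  [0,0,0],
  [0,0,0],
  [0,0,0],
  [0,0,0],
  [0,0,0],
], twist=[-7,-8,-8,-8,-8,-8,-8,-8], gripper=[0,0,0,0,0,0,0,0])

```text
clock: 26.05
position: [0.6729, -0.0203, 0.1626]
tool_rot: [-3.139, 0.0, 1.251]
force: [0.5, -1.3, -2.3]
grip_width: 0.0584
finger_force: 44.0
```

Emit:
move_arm([
  [0,0,0],
  [0,0,0],
  [0,0,0],
  [0,0,0],
  [0,0,0],
  [0,0,0],
], twist=[-8,-8,-5,-3.5,0,0], gripper=[0,0,0,0,0,0])

```text
clock: 26.65
position: [0.6732, -0.0204, 0.1632]
tool_rot: [-3.14, -0.001, 1.671]
force: [-0.2, 0.5, -1.4]
grip_width: 0.0587
finger_force: 44.0
```

```bash
python3 go.py .6742 -.0207 .055 95.9; python3 - <<'E'
from h import *
b=viewer.grab_frame("wrist")["img"][:,:,::-1];cv2.imwrite("pics/c8.png",b)
E
```

```text
cm [-0.05  0.11 10.82] twist -0.2 t 26.65 width 0.05869949922014459 pos [ 0.6732 -0.0204  0.1632] rpy [-3.1400e+00 -5.0000e-04  1.6709e+00] q [ 0.24  0.71 -0.48  1.5   0.36  1.02 -0.23]
```

View pics/c8.png

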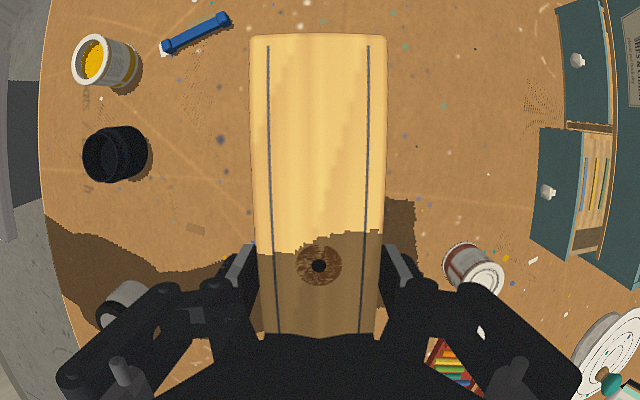

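The hole shows at (319,266). I'll check its offset from the TCP along the front.

```bash
python3 - <<'E'
from h import *
f=viewer.grab_frame("wrist");s=monitor.observe();K=f["K"]
u=np.array([319-K[0,2],-(266-K[1,2])]);r=np.hypot(*u);t=r/K[0,0]
d=R.from_euler("xyz",f["rotation"]).apply([np.sin(t)*u[0]/r,np.sin(t)*u[1]/r,-np.cos(t)])
p=f["eye"]+d*(s["position"][2]+.0123-f["eye"][2])/d[2];print(p,R.from_euler("xyz",s["tool_rot"]).inv().apply(p-s["position"]))
E
```

```text
[ 0.67190955 -0.01798546  0.17608783] [ 0.00247763 -0.00132087 -0.01229844]
```

Emit:
move_arm([
  [-0.2,0.1,3],
  [0,0,3],
  [0,0,2],
  [0,0,1],
  [0,0,0.8],
  [0,0,0.4],
  [0,0,0.2],
  [0,0,0],
], twist=[0,0,0,0,0,0,0,0], gripper=[0,0,0,0,0,0,0,0])

```text
clock: 27.55
position: [0.6752, -0.0222, 0.0608]
tool_rot: [3.141, -0.0, 1.673]
force: [0.0, -0.0, -0.6]
grip_width: 0.0588
finger_force: 43.9
```

Emit:
move_arm([
  [0,0,0],
  [0,0,0],
  [0,0,0],
], twist=[0,0,0], gripper=[0,0,0])

```text
clock: 27.85
position: [0.6751, -0.0222, 0.0607]
tool_rot: [3.141, -0.0, 1.673]
force: [0.3, 0.5, -1.3]
grip_width: 0.0585
finger_force: 43.9
```

Emit:
move_arm([
  [0,0,0.2],
  [0,0,0.2],
  [0,0,0],
  [0,0,0],
], twist=[0,0,0,0], gripper=[0,0,0,0])

```text
clock: 28.25
position: [0.6748, -0.0222, 0.0562]
tool_rot: [-3.141, -0.0, 1.673]
force: [0.4, -0.9, -0.3]
grip_width: 0.0583
finger_force: 44.0
```

Emit:
move_arm([
  [0,0,0],
  [0,0,0],
  [0,0,0],
  [0,0,0],
  [0,0,-1],
  [0,0,-3],
  [0,0,-4],
  [0,0,-3],
], twist=[0,0,0,0,0,0,0,0], gripper=[1,1,1,1,1,1,1,1])

```text
clock: 29.05
position: [0.6753, -0.0221, 0.1694]
tool_rot: [3.14, -0.0, 1.673]
force: [0.4, -0.7, -0.8]
grip_width: 0.0852
finger_force: 0.0
```

```bash
python3 go.py .447 -.191 .17 95.9
```

```text
cm [-14.48 -24.43  -0.11] twist -0.0 t 29.05 width 0.0851871350308381 pos [ 0.6753 -0.0221  0.1694] rpy [ 3.140e+00 -2.000e-04  1.673e+00] q [ 0.24  0.7  -0.49  1.49  0.36  1.03 -0.23]
```

Emit:
move_arm([
  [-2.07,-3.49,0],
  [-2.07,-3.49,0],
  [-2.07,-3.49,0],
  [-2.07,-3.49,0],
  [-2.07,-3.49,0],
  [-2.07,-3.49,0],
  [-2.06,-3.49,0],
  [0,0,0],
], twist=[0,0,0,0,0,0,0,0], gripper=[1,1,1,1,1,1,1,1])

```text
clock: 29.85
position: [0.4428, -0.1946, 0.1669]
tool_rot: [-3.139, 0.002, 1.668]
force: [0.6, 1.4, -0.7]
grip_width: 0.0854
finger_force: 0.0
```

Emit:
move_arm([
  [0,0,0],
  [0,0,0],
  [0,0,0],
], twist=[0,0,0], gripper=[1,1,1])

```text
clock: 30.15
position: [0.4474, -0.1904, 0.1665]
tool_rot: [3.141, -0.0, 1.674]
force: [0.5, 0.6, -0.1]
grip_width: 0.0857
finger_force: 0.0
```

```bash
python3 go.py .447 -.191 .025 95.9; python3 - <<'E'
from h import *
f=viewer.grab_frame("top");I=f["img"];h=cv2.cvtColor(I,cv2.COLOR_RGB2HSV);S,V=h[...,1].astype(int),h[...,2].astype(int)
print(h[145,330],h[150,300])
rect(f,(V>185)&(S>50)&(S<125),(255,115,372,180),.068,"short")
b=viewer.grab_frame("wrist")["img"][:,:,::-1]
cv2.imwrite("pics/c9.png",np.vstack([cv2.resize(I[90:190,200:440,::-1],(480,200)),cv2.resize(b,(480,300))]))
E
```

```text
cm [-0.05 -0.05 14.15] twist 0.0 t 30.15 width 0.0856878899652324 pos [ 0.4474 -0.1904  0.1665] rpy [ 3.1411e+00 -2.0000e-04  1.6743e+00] q [ 0.69  0.43 -0.52  2.    0.3   0.78  0.09]
[ 18 102 237] [ 17 104 238]
short centre [ 0.6721 -0.0216] size [0.2079 0.0586] long-axis deg -84.2 mean px [314.8 140.2]
```

View pics/c9.png

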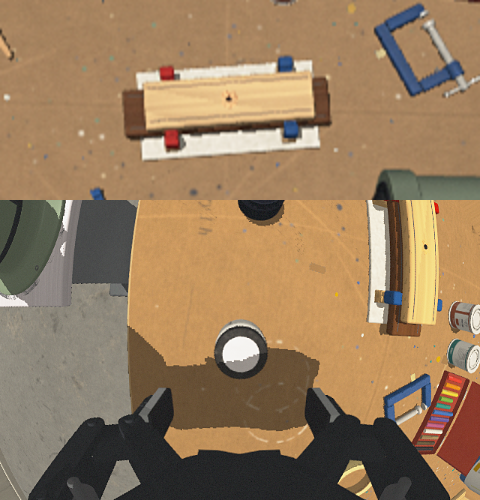

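The stack is centred, with spacer blocks visible on both sides of the pale front. The jar is centred between the fingers at col 241, so I'm grasping it.

Emit:
move_arm([
  [0,0,4],
  [0,0,4],
  [0,0,3],
  [0,0,2],
  [0,0,1.2],
  [0,0,0],
  [0,0,0],
  [0,0,0],
], twist=[0,0,0,0,0,0,0,0], gripper=[1,1,1,1,1,1,0,0])

```text
clock: 31.05
position: [0.4475, -0.1914, 0.0255]
tool_rot: [3.14, 0.001, 1.673]
force: [-4.5, 2.6, 37.0]
grip_width: 0.0595
finger_force: 36.9
```

Emit:
move_arm([
  [0,0,0],
  [0,0,0],
  [0,0,0],
  [0,0,0],
  [0,0,-1],
  [0,0,-3],
  [0,0,-3],
  [0,0,-3],
], twist=[0,0,0,0,0,0,0,0], gripper=[0,0,0,0,0,0,0,0])

```text
clock: 31.85
position: [0.4464, -0.1912, 0.1265]
tool_rot: [3.141, 0.0, 1.673]
force: [0.2, -1.1, -1.8]
grip_width: 0.0588
finger_force: 44.3
```

Emit:
move_arm([
  [0,0,-3],
  [0,0,-3],
  [0,0,0],
  [0,0,0],
], twist=[0,0,0,0], gripper=[0,0,0,0])

```text
clock: 32.25
position: [0.4465, -0.1915, 0.1853]
tool_rot: [3.14, 0.001, 1.672]
force: [0.0, 0.6, -2.4]
grip_width: 0.0592
finger_force: 44.3
```

```bash
python3 go.py .6725 -.0214 .18 95.9
```

```text
cm [14.64 24.2   0.54] twist -0.1 t 32.25 width 0.05924697567266467 pos [ 0.4465 -0.1915  0.1853] rpy [3.1404e+00 1.2000e-03 1.6723e+00] q [ 0.71  0.41 -0.55  1.99  0.29  0.82  0.11]
```

Emit:
move_arm([
  [2,3.4,0],
  [2.1,3.46,0],
  [2.1,3.46,0],
  [2.1,3.46,0],
  [2.1,3.46,0],
  [2.1,3.46,0],
  [2.2,3.46,0],
  [0,0,0],
], twist=[0,0,0,0,0,0,0,0], gripper=[0,0,0,0,0,0,0,0])

```text
clock: 33.05
position: [0.6738, -0.0151, 0.1826]
tool_rot: [-3.141, -0.003, 1.678]
force: [-1.4, 0.0, -3.0]
grip_width: 0.0592
finger_force: 44.5
```

Emit:
move_arm([
  [0,0,0],
  [0,0,0],
  [0,0,0],
], twist=[0,0,0], gripper=[0,0,0])

```text
clock: 33.35
position: [0.6714, -0.0215, 0.1842]
tool_rot: [-3.141, 0.0, 1.672]
force: [-0.3, 0.5, -2.3]
grip_width: 0.0586
finger_force: 44.5
```

```bash
python3 go.py .6725 -.0214 .0945 95.9; python3 - <<'E'
from h import *
b=viewer.grab_frame("wrist")["img"][:,:,::-1];cv2.imwrite("pics/c10.png",b)
E
```

```text
cm [-0.    0.12  8.97] twist -0.1 t 33.35 width 0.05857617958760524 pos [ 0.6714 -0.0215  0.1842] rpy [-3.1408e+00  5.0000e-04  1.6717e+00] q [ 0.26  0.69 -0.51  1.49  0.37  1.06 -0.24]
```

View pics/c10.png

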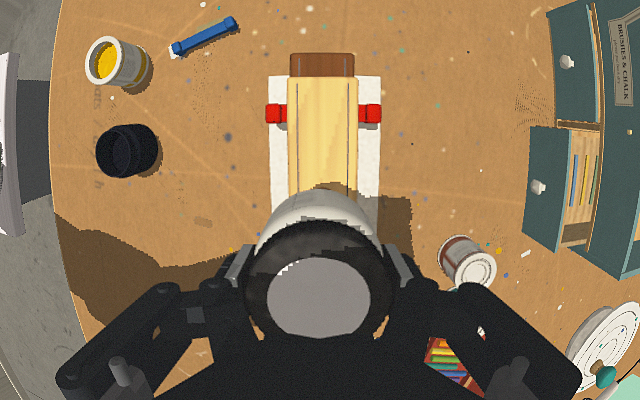

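The jar is upright in the grip, centred over the stack (col 320). I'm lowering it.

Emit:
move_arm([
  [0,0.1,3],
  [0,0,2.5],
  [0,0,1.5],
  [0,0,1],
  [0,0,0.6],
  [0,0,0.2],
  [0,0,0],
  [0,0,0],
], twist=[0,0,0,0,0,0,0,0], gripper=[0,0,0,0,0,0,0,0])

```text
clock: 34.2
position: [0.6734, -0.0202, 0.0971]
tool_rot: [3.141, 0.0, 1.673]
force: [0.4, 0.2, -2.8]
grip_width: 0.0588
finger_force: 44.5
```

Emit:
move_arm([
  [0,0,0],
  [0,0,0],
], twist=[0,0], gripper=[0,0])

```text
clock: 34.4
position: [0.6732, -0.0202, 0.0968]
tool_rot: [3.141, 0.0, 1.673]
force: [0.5, -0.3, -2.1]
grip_width: 0.0591
finger_force: 44.5
```

Emit:
move_arm([
  [0,0,0.2],
  [0,0,0.1],
  [0,0,0],
  [0,0,0],
], twist=[0,0,0,0], gripper=[0,0,0,0])

```text
clock: 34.8
position: [0.6732, -0.0201, 0.0939]
tool_rot: [3.141, 0.0, 1.673]
force: [-1.8, 0.1, 6.8]
grip_width: 0.059
finger_force: 45.4
```

Contact is made at 6.8 N. I'm releasing and backing straight up.

Emit:
move_arm([
  [0,0,0],
  [0,0,0],
  [0,0,0],
  [0,0,0],
  [0,0,-1],
  [0,0,-3],
  [0,0,-4],
  [0,0,-4],
], twist=[0,0,0,0,0,0,0,0], gripper=[1,1,1,1,1,1,1,1])

```text
clock: 35.6
position: [0.6727, -0.0201, 0.2154]
tool_rot: [-3.141, -0.0, 1.673]
force: [0.3, -0.9, 0.7]
grip_width: 0.0857
finger_force: 0.0
```

Emit:
move_arm([
  [-2,-4,0],
  [-2,-4,0],
  [-2,-4,0],
  [-2,-4,0],
  [-2,-4,0],
  [-2,-4,0],
  [0,0,0],
  [0,0,0],
], twist=[0,0,0,0,0,0,0,0], gripper=[1,1,1,1,1,1,1,1])

```text
clock: 36.4
position: [0.4463, -0.1648, 0.2143]
tool_rot: [3.141, 0.001, 1.671]
force: [1.5, 0.1, 0.6]
grip_width: 0.0853
finger_force: 0.0
```

```bash
python3 - <<'E'
from h import *
f=viewer.grab_frame("top");I=f["img"];h=cv2.cvtColor(I,cv2.COLOR_RGB2HSV);S,V=h[...,1].astype(int),h[...,2].astype(int)
rect(f,(V>185)&(S>50)&(S<125),(255,115,372,180),.068,"short")
rect(f,(V<70),(290,110,340,160),.133,"lid")
rect(f,V<70,(285,212,320,250),.056,"ink")
a=cv2.resize(I[90:190,200:440,::-1],(480,200));b=viewer.grab_frame("scene")["img"][130:260,200:440,::-1]
cv2.imwrite("pics/c11.png",np.vstack([a,cv2.resize(b,(480,260))]))
E
```

```text
short centre [0.6657 0.041 ] size [0.0822 0.058 ] long-axis deg -83.5 mean px [288.8 142.5]
lid centre [ 0.6692 -0.0205] size [0.058  0.0561] long-axis deg 1.6 mean px [315.1 134.1]
ink centre [0.4498 0.0031] size [0.0555 0.0555] long-axis deg -88.5 mean px [303.2 230.4]
```

View pics/c11.png

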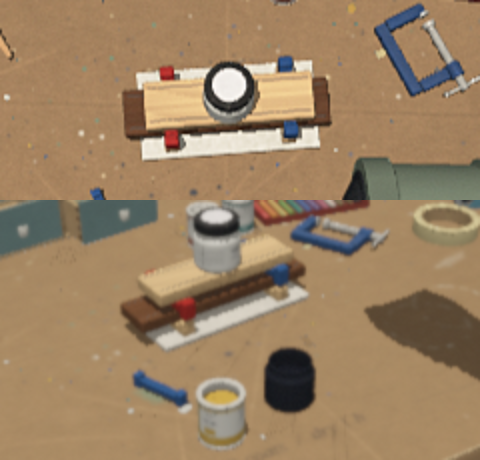

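The stack is level, the jar stands upright within a few mm of the middle, and the pots haven't moved. I'm handing the job in.

```bash
python3 -c "
from workcell import bot
print(bot.job_done())"
```

```text
the job is handed in; nothing more can be done
None
```

The job is handed in (no verdict was returned): the long front is on the bearers, a spacer lies over each, the short front is on the spacers with the lidded jar upright in its middle, and the ink jar and yellow pot were left where they stood.

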